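# Lay the packing block against the planing stop

## Robot

A 7-joint arm with a two-finger parallel gripper is mounted at the origin on a cart in front of the work surface, level with it; the furniture and walls round the work are solid. World frame = base frame: x ahead of the robot, y to its left, z up, the work surface at z = 0. Lengths are in m, angles in rad, forces in N, time in s.
With the tool pointing down it reaches from about 0.425 to 0.875 m from the base axis. Payload 4.7 kg.
Tool frame: the origin (TCP) lies where the fingers leave the gripper's body, on its centre line; the fingertips stand 70 mm ahead of it and the grasp point (between the pads) lies 51 mm ahead of it; z points along the fingers, y is the line along which they close (so a half turn about z gives the same grasp; the last joint's range is limited). The gripper opens to 87 mm and grips with 3 to 60 N. Pads are 19 mm wide; open, the fingers measure 117 mm over their backs; the gripper's body (75 mm by 190 mm) begins 51 mm behind the grasp point.
Start: joints at [1.198, 0.321, -0.07, 1.45, 0.023, 1.371, -0.057], TCP at [0.245, -0.602, 0.292] pointing down, gripper open.
Joint ranges: [-2.86, 2.86], [-0.3, 2.09], [-1.38, 1.24], [0.06, 2.45], [-1.56, 4.7], [0.09, 2.05], [-2.69, 2.69]. Speed limits (rad/s): [2.57, 2.57, 3.14, 3.14, 3.14, 3.14, 3.14].

## Interface

Orientations are given as a rotation vector (axis times angle).
In Python, from bench import ctrl gives the robot as it stands.
- The arm moves only by the tool play_rows, never from a script. Its argument "increments" is a list that holds one entry, the list of rows, each a list of 7 numbers: the shift along the tool's x, y, z as a fraction of full scale, then the turn, a rotation vector about the tool's x, y, z as a fraction of full scale, then the gripper command: -1 is shut, 1 is fully open, values between are in proportion. A call has 1 to 8 rows; each row is the pose to reach, as a shift and turn from the pose commanded when the call began, along the tool's axes at that moment; what a row does not reach only later rows make up. Full scale, the value 1, is 0.1 m for a shift and 90 degrees for a turn. A row lasts 1/10 s, in which the tool goes at most 50 mm and 8.59 degrees, less where a joint would pass 70% of its speed; a pose out of reach is approached as far as the arm can. A call with a number of a shift or a turn outside -1 to 1 is refused whole. A call with a gripper value outside its range is refused whole. The fingers move at their own pace and stop on an object; "squeeze" is the grip in N (left out, the last holds). Time passes only in rows, so rows that repeat a pose let the fingers close. It gives the time, the measured TCP pose, the force, the opening and the grip force at its end, in the units of the state.
- ctrl.get_state(): the state, without advancing time (a new reading comes with each control period).
- ctrl.get_image(name): name is "scene" or "top"; returns the picture (400x640x3 uint8, red, green, blue); there is no depth.
- ctrl.get_calibration(name): a dict with "vertical_fov" (degrees; the focal length in pixels is half the picture's height over the tangent of half this angle, whatever the lens; pixels are square), "cx", "cy" (the principal point, pixels), "R" (3x3) and "t" (3): a world point X has camera coordinates R X + t. Camera axes: x right, y down, z forward; pixel columns grow to the right and rows downward; lengths in m; the calibration is good to about 2 mm. A picture is of the moment at which its call begins. get_calibration takes no time and is no camera call.
- ctrl.close_job(): hands the job in; it is judged then, once.
The state is a dict: "time": time; "joint_positions": joint angles; "qd": joint speeds; "joint_torque": joint torques, N m; "position": TCP position; "tool_rot": TCP orientation; "ft_force": force on the tool from outside, world axes, zero at the start; "torque": the same for the moment, N m; "grip_width": opening from 0.0 (shut) to 1.0 (fully open); "grip_force": force on a finger pad.
Only numpy, scipy, OpenCV 4.12 (cv2) and the standard library are available. Lean on these libraries where they do the work, as an engineer would, in place of code of your own. Each camera call takes 0.05 s, during which the arm holds its last target. There are 200 camera calls.

## Task

The wooden packing block stands on edge on the planing board. Push it over so that it falls flat on the board toward the dark stop, then push it along the board until it sits square and tight against the stop. Only push it, never pick it up, and leave the oil can, the tin and the blue bottle where they stand.

Things in the scene. Friction and masses are not known exactly. Their poses are not given: they have to be found in the camera images.
- planing_board: Fixed plywood board, 320 x 240 x 18 mm, lying on the bench, with a dark wooden stop bar 30 mm thick across one end. The origin is on the bench (z = 0); the board reaches from x = -170 to +150 mm and y = -120 to +120 mm of its own frame, its top is at z = 18 mm. Its own +x (level) points to the stop; z is up.
- stop_face (a point): Middle of the foot of the stop's face that looks along the board to the block: 110 mm along the board's +x from its origin, at the height of the board's top. The stop is 240 mm wide and rises 32 mm above the board's top. Axes as the board's.
- block: Loose brown wooden block, 160 (own x) x 130 (y) x 45 mm (z), 0.6 to 1 kg. Origin: centre of its 160 x 130 face toward the stop (z = 0; other face z = +45 mm). At the start it stands on a 160 x 45 side, y up, z away from the stop, up to 0.12 rad askew. Pushed slowly near the top it tips on its lower edge, hardly sliding, and falls by itself past 19 degrees; then z is up, y toward the stop.
- toe_edge (a point): Middle of the block's lower long edge on the side of the stop (own y = -65 mm, z = 0): the edge it tips over. It stays on the board, and is the lower edge of the rear side when the block lies flat. Axes as the block's.
- head_edge (a point): Middle of the block's opposite long edge (own y = +65 mm, z = 0): up at the start; when the block lies flat it is the lower edge of the side that must meet the stop. Axes as the block's.
- oil_can: Loose red oil can, 68 mm across, 165 mm high, standing on the bench behind the stop; bystander. Origin under its centre.
- screw_tin: Loose round open tin, 76 mm across, 50 mm high, on the bench beside the board on the side away from the robot; bystander. Origin under its centre.
- marking_blue: Loose blue bottle with black cap, 33 mm across, 68 mm high, on the bench beside the board on the side away from the robot; bystander. Origin under its centre.
Things that resemble listed ones, but are neither listed nor needed, are in the scene too. There is more than one size of the block; the job needs the largest.

How it is judged:
On the way, in this order (a step that is already met when the one before it is completed fails the run):
1. the block has fallen flat on the board toward the stop, still short of it (angle between block's own z axis and vertical below 0.06 rad and height (world z) of each of toe_edge, head_edge below 0.026 m and x of head_edge in the frame of stop_face below -0.012 m), for 0.1 s.
2. the block has been pushed up to the stop (x of head_edge in the frame of stop_face above -0.005 m), for 0.1 s.
At the end, for the whole second after the job is handed in: The block lies flat on the board (within 0.05 rad), at rest, its leading side within 5 mm of the stop's face and square to it within 0.05 rad, not more than 45 mm off the board's middle line; the oil can, tin and bottle within 15 mm of where they stood (angle between block's own z axis and vertical below 0.05 rad and height (world z) of each of toe_edge, head_edge below 0.024 m and x of head_edge in the frame of stop_face between -0.005 and 0.005 m and angle between the y axis of block and the x axis of planing_board, either way round below 0.05 rad and y of block in the frame of planing_board between -0.045 and 0.045 m and linear speed of block below 0.02 m/s and distance of each of oil_can, screw_tin, marking_blue from where it was at the start of the episode below 0.015 m); the robot touches nothing.
It fails at once if the block was picked up, carried, or tipped away from the stop: the edge it tips over rose more than 20 mm above the board (height (world z) of toe_edge above 0.038 m).
It fails at once if the oil can, the tin or the bottle was pushed aside or tipped (distance of any of oil_can, screw_tin, marking_blue from where it was at the start of the episode above 0.015 m).
It also fails if it takes over 45 s, if anything falls off the work surface, if the arm or the gripper's body presses on something with over 40 N, if the wrist force passes 120 N, or if a joint passes its speed limit or range.

## Working session

There is one attempt and no reset: what is moved stays moved. The work goes in short steps, Python scripts to look and compute and a tool call to move; the robot and the scene stay as the last step left them, time stands still between calls to the robot, and variables do not carry over. Pictures are saved under pics/ and viewed, at most 10 in all, crops included, and the job is handed in when it is done.

Besides the shell and the picture viewer there is one more tool, called as name([rows], argument=value, ...), one row to a line, values as JSON. play_rows: Moves the arm, as the interface text tells. Shift numbers are shares of 0.1 m and turn numbers shares of 90 degrees, none past 1 either way. Its arguments: {"type":"object","properties":{"increments":{"type":"array"},"squeeze":{"type":"number"}},"required":["increments"]}

```bash
mkdir -p pics; ls; python3 - <<'E'
from bench import ctrl
import cv2
for n in("scene","top"):
    cv2.imwrite(f"pics/{n}0.png",ctrl.get_image(n)[:,:,::-1]); print(ctrl.get_calibration(n))
print(ctrl.get_state())
E
```

```text
pics
{'vertical_fov': 48.756093971658764, 'cx': 317.11588902348046, 'cy': 199.76559170696143, 'R': array([[-0.89898742, -0.43778065, -0.01302778],
       [-0.16928204,  0.3747488 , -0.91154097],
       [ 0.40393714, -0.81725849, -0.41100285]]), 't': array([0.54955972, 0.18840775, 1.06619819])}
{'vertical_fov': 46.98460601613468, 'cx': 316.0749228860359, 'cy': 195.24844545909207, 'R': array([[ 7.87093351e-04, -9.99998774e-01, -1.35339879e-03],
       [-9.95932905e-01, -6.61957753e-04, -9.00955634e-02],
       [ 9.00945571e-02,  1.41880801e-03, -9.95932205e-01]]), 't': array([0.00313431, 0.62678125, 1.67928495])}
{'time': 0.1, 'joint_positions': array([ 1.19811512,  0.32170936, -0.07008999,  1.45151957,  0.02257482,
        1.37083455, -0.05688217]), 'qd': array([-0.00013476,  0.00059912, -0.00159215, -0.00317408, -0.00023222,
        0.00023397, -0.00041016]), 'joint_torque': array([ 8.43715443e-04, -4.92568624e+01, -4.05492447e-01, -3.13397563e+01,
       -6.42281352e-02,  3.96032492e-02,  3.55069267e-05]), 'position': array([ 0.245015  , -0.60164739,  0.29131329]), 'tool_rot': array([-3.08140633e+00, -6.03528799e-01,  6.12274938e-04]), 'ft_force': array([0.54733959, 0.24186246, 0.10618543]), 'torque': array([ 0.02255034, -0.00040516,  0.0060539 ]), 'grip_force': 0.0, 'grip_width': 1.0002413896767184}
```

View pics/scene0.png

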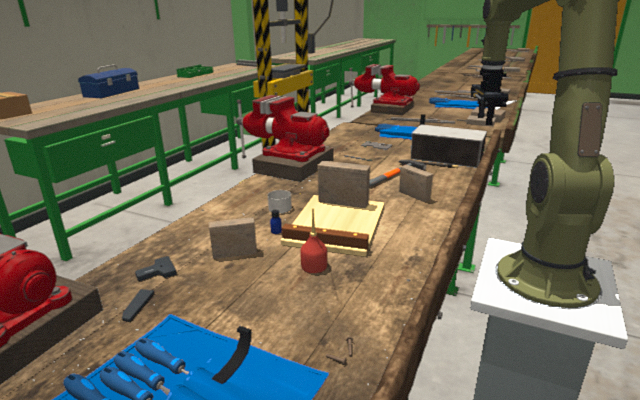

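View pics/top0.png

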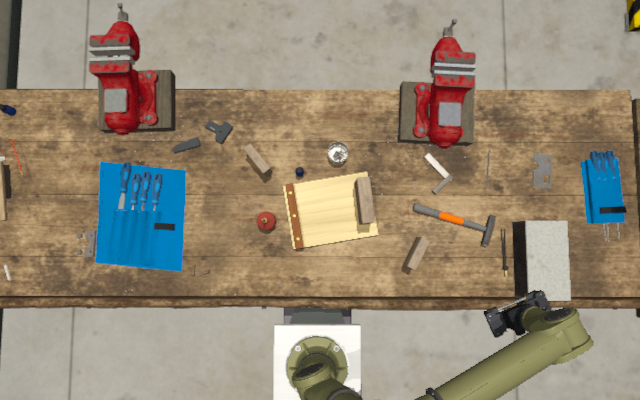

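The scene view shows the board with the block standing at its far end, the stop near the red can. In the top view the board spans about (285–378, 172–248), stop on the left (+y), block at about (365, 200).

```bash
python3 - <<'E'
import cv2
i=cv2.imread("pics/top0.png")[135:265,235:395]
cv2.imwrite("pics/c1.png",cv2.resize(i,None,fx=5,fy=4.6,interpolation=cv2.INTER_CUBIC) if 0 else cv2.resize(i,None,fx=4.6,fy=4.6,interpolation=cv2.INTER_CUBIC))
E
```

```text
(no output)
```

View pics/c1.png

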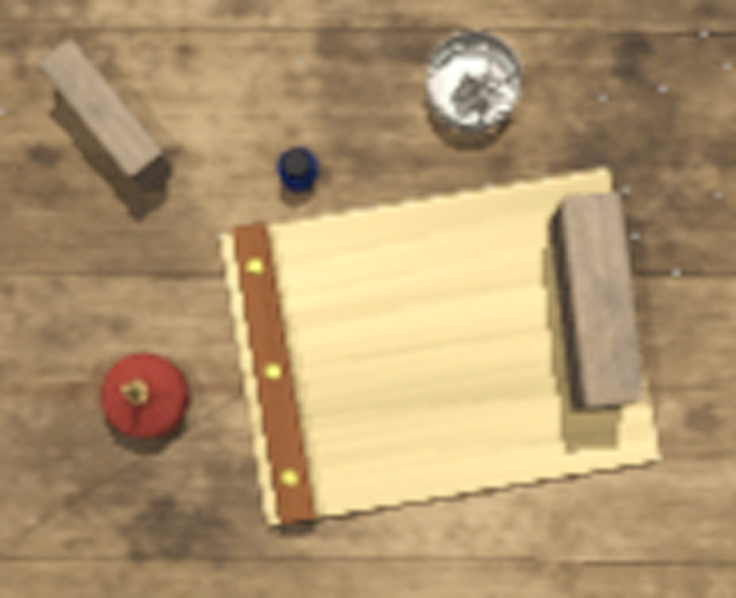

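The enlarged crop shows board corners (222,236), (608,170), (660,460), (268,523). The stop's inner top edge runs (266,224)–(313,518), and the block's top face is (562,199), (620,195), (637,402), (580,409).

```bash
cat > h.py <<'E'
import numpy as np
from bench import ctrl
def px2w(uv,z,name="top"):
    c=ctrl.get_calibration(name); f=200/np.tan(np.radians(c["vertical_fov"])/2)
    R,t=c["R"],c["t"]; o=-R.T@t
    d=R.T@np.array([(uv[0]-c["cx"])/f,(uv[1]-c["cy"])/f,1]); return (o+d*(z-o[2])/d[2])[:2]
def w2px(X,name):
    c=ctrl.get_calibration(name); f=200/np.tan(np.radians(c["vertical_fov"])/2)
    p=c["R"]@X+c["t"]; return p[:2]/p[2]*f+[c["cx"],c["cy"]]
E
python3 - <<'E'
from h import *
from scipy.spatial.transform import Rotation as Ro
cr=lambda l,z:np.array([px2w((u/4.6+235-.4,v/4.6+135-.4),z) for u,v in l])
b=cr([(222,236),(608,170),(660,460),(268,523)],.018); s=cr([(266,224),(313,518)],.05); k=cr([(562,199),(620,195),(637,402),(580,409)],.148)
print(b.round(3),s.round(3),k.round(3))
ang=lambda d:np.degrees(np.arctan2(d[1],d[0])).round(2)
print("board x dir",ang(b[0]-b[1]),ang(b[3]-b[2]),"y:",ang(b[1]-b[2])," stop",ang(s[0]-s[1]),"block long",ang(k[0]-k[3]),ang(k[1]-k[2]))
x=(b[0]-b[1]+b[3]-b[2]);x/=np.linalg.norm(x);o=b.mean(0)+.01*x; y=np.array([-x[1],x[0]])
f=lambda p:((p-o)@np.c_[x,y]).round(4)
print("o",o,x,"in board: block",f(k),f(k.mean(0)),"stop",f(s),)
st=ctrl.get_state();print(Ro.from_rotvec(st["tool_rot"]).as_matrix().round(3))
for n,p in(("can",(145,395)),("tin",(473,85)),("bottle",(299,165))): print(n,cr([p],.05).round(3))
E
```

```text
[[ 0.663  0.128]
 [ 0.717 -0.186]
 [ 0.482 -0.226]
 [ 0.431  0.089]] [[0.669 0.09 ]
 [0.436 0.052]] [[ 0.676 -0.137]
 [ 0.68  -0.181]
 [ 0.524 -0.192]
 [ 0.519 -0.15 ]]
board x dir 99.81 99.13 y: 9.57  stop 9.33 block long 4.45 4.11
o [ 0.57138374 -0.03902163] [-0.16446187  0.98638344] in board: block [[-0.1143 -0.0875]
 [-0.1579 -0.0833]
 [-0.1433  0.072 ]
 [-0.1005  0.0702]] [-0.129  -0.0072] stop [[ 0.1117 -0.1174]
 [ 0.1122  0.119 ]]
[[ 0.926  0.377 -0.001]
 [ 0.377 -0.926  0.002]
 [-0.    -0.002 -1.   ]]
can [[0.532 0.186]]
tin [[ 0.781 -0.075]]
bottle [[0.716 0.064]]
```

play_rows([
  [[0.3, -0.15, 0, 0, 0, 0, 1], [0.7, -0.35, 0, 0, 0, 0, 1], [1, -0.5, 0, 0, 0, 0, 1], [1, -0.5, 0, 0, 0, 0, 1]],
])

```text
time: 0.5
position: [0.3244, -0.513, 0.2921]
tool_rot: [-3.078, -0.618, -0.005]
ft_force: [0.7, 0.8, 0.4]
grip_width: 1.001
grip_force: 0.0
```

play_rows([
  [[0.3, -0.15, 0, 0, 0, 0, 1], [0.7, -0.35, 0, 0, 0, 0, 1], [1, -0.5, 0, 0, 0, 0, 1], [1, -0.5, 0, 0, 0, 0, 1]],
])

```text
time: 0.9
position: [0.3971, -0.429, 0.2921]
tool_rot: [-3.078, -0.617, -0.004]
ft_force: [0.4, 0.3, -0.3]
grip_width: 1.003
grip_force: 0.0
```

play_rows([
  [[0.3, -0.15, 0, 0, 0, 0, 1], [0.7, -0.35, 0, 0, 0, 0, 1], [1, -0.5, 0, 0, 0, 0, 1], [1, -0.5, 0, 0, 0, 0, 1]],
])

```text
time: 1.3
position: [0.4699, -0.3452, 0.2921]
tool_rot: [-3.078, -0.616, -0.003]
ft_force: [-0.1, 0.5, -0.2]
grip_width: 1.0
grip_force: 0.0
```

play_rows([
  [[0.2, -0.1, 0, 0, 0, -0.09, 1], [0.4, -0.2, 0, 0, 0, -0.18, 1], [0.6, -0.3, 0, 0, 0, -0.27, 1], [0.8, -0.4, 0, 0, 0, -0.36, 1], [1, -0.5, 0, 0, 0, -0.45, 1], [1, -0.5, 0, 0, 0, -0.45, 1], [1, -0.5, 0, 0, 0, -0.45, 1]],
])

```text
time: 2.0
position: [0.5394, -0.2673, 0.2918]
tool_rot: [-2.686, -1.63, 0.002]
ft_force: [-0.1, -1.2, 0.2]
grip_width: 1.0
grip_force: 0.0
```

play_rows([
  [[0.1, 0.1, 0, 0, 0, -0.09, 1], [0.25, 0.2, 0, 0, 0, -0.18, 1], [0.4, 0.3, 0, 0, 0, -0.27, 1], [0.6, 0.42, 0, 0, 0, -0.353, 1], [0.6, 0.42, 0, 0, 0, -0.353, 1], [0.6, 0.42, 0, 0, 0, -0.353, 1]],
])

```text
time: 2.6
position: [0.6041, -0.2338, 0.2917]
tool_rot: [-2.139, -2.301, 0.003]
ft_force: [-0.8, -0.5, -0.3]
grip_width: 0.998
grip_force: 0.0
```

```bash
python3 - <<'E'
import cv2
from h import *
from scipy.spatial.transform import Rotation as Ro
s=ctrl.get_state(); x=Ro.from_rotvec(s["tool_rot"]).as_matrix()[:,0]
print(s["position"],np.degrees(np.arctan2(x[1],x[0])))
cv2.imwrite("pics/t1.png",cv2.resize(ctrl.get_image("scene")[120:290,200:440,::-1],None,fx=3.3,fy=3.3,interpolation=cv2.INTER_CUBIC))
E
```

```text
[ 0.60410223 -0.23377084  0.29172635] 94.17387248968132
```

View pics/t1.png

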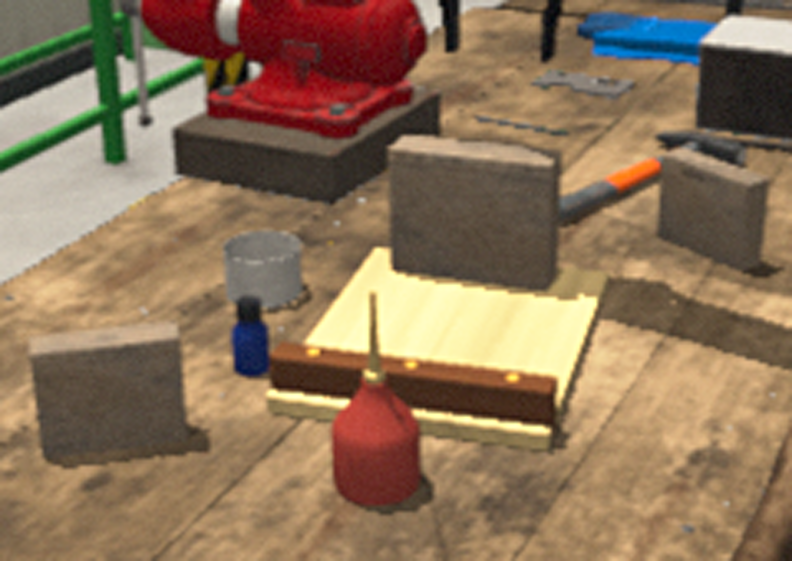

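The crop shows the block still upright, but not the gripper; I expected the gripper just above and behind it, so I check with both full views.

```bash
python3 - <<'E'
import cv2
from h import *
print(w2px(np.array([.604,-.234,.22]),"scene"),w2px(np.array([.604,-.234,.22]),"top"),w2px(np.array([.602,-.187,.148]),"scene"))
a=ctrl.get_image("scene")[:260,150:600,::-1];b=ctrl.get_image("top")[100:360,230:580,::-1]
cv2.imwrite("pics/t2.png",np.hstack([a,b]))
E
```

```text
[350.31742047 136.56017564] [388.18648563 196.94149582] [344.9270566  162.44953969]
```

View pics/t2.png

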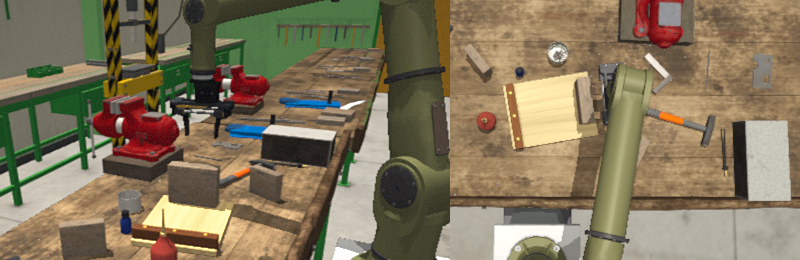

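The gripper hangs just behind the block as planned (the black finger tips were at the top of the earlier crop). Going down, then pushing.

play_rows([
  [[0, 0, 0.3, 0, 0, 0, 1], [0, 0, 0.7, 0, 0, 0, 1], [0, 0, 0.97, 0, 0, 0, 1], [0, 0, 0.97, 0, 0, 0, 1]],
])

```text
time: 3.15
position: [0.6016, -0.2326, 0.1908]
tool_rot: [-2.132, -2.298, 0.006]
ft_force: [-0.4, -0.3, 0.3]
grip_width: 1.0
grip_force: 0.0
```

play_rows([
  [[0.05, 0, 0, 0, 0, 0, 1], [0.1, 0, 0, 0, 0, 0, 1], [0.15, 0, 0, 0, 0, 0, 1], [0.2, 0, 0, 0, 0, 0, 1], [0.25, 0, 0, 0, 0, 0, 1], [0.3, 0, 0, 0, 0, 0, 1], [0.35, 0, 0, 0, 0, 0, 1], [0.4, 0, 0, 0, 0, 0, 1]],
])

```text
time: 3.95
position: [0.602, -0.1922, 0.1955]
tool_rot: [2.134, 2.305, -0.001]
ft_force: [0.8, -1.4, 1.1]
grip_width: 1.002
grip_force: 0.7
```

play_rows([
  [[0.03, 0, 0, 0, 0, 0, 1], [0.06, 0, 0, 0, 0, 0, 1], [0.09, 0, 0, 0, 0, 0, 1], [0.12, 0, 0, 0, 0, 0, 1], [0.15, 0, 0, 0, 0, 0, 1]],
])

```text
time: 4.45
position: [0.6007, -0.1767, 0.1951]
tool_rot: [-2.134, -2.305, -0.0]
ft_force: [0.8, -1.1, 0.6]
grip_width: 1.0
grip_force: 0.2
```

play_rows([
  [[0.03, 0, 0, 0, 0, 0, 1], [0.06, 0, 0, 0, 0, 0, 1], [0.09, 0, 0, 0, 0, 0, 1], [0.12, 0, 0, 0, 0, 0, 1], [0.15, 0, 0, 0, 0, 0, 1], [0.18, 0, 0, 0, 0, 0, 1], [0.21, 0, 0, 0, 0, 0, 1], [0.24, 0, 0, 0, 0, 0, 1]],
])

```text
time: 5.25
position: [0.5989, -0.1528, 0.1952]
tool_rot: [-2.134, -2.306, 0.0]
ft_force: [-0.9, -0.4, 0.5]
grip_width: 1.001
grip_force: 0.0
```

play_rows([
  [[0.03, 0, 0, 0, 0, 0, 1], [0.06, 0, 0, 0, 0, 0, 1], [0.09, 0, 0, 0, 0, 0, 1], [0.12, 0, 0, 0, 0, 0, 1], [0.12, 0, 0, 0, 0, 0, 1], [0.12, 0, 0, 0, 0, 0, 1], [0.12, 0, 0, 0, 0, 0, 1], [0.12, 0, 0, 0, 0, 0, 1]],
])

```text
time: 6.05
position: [0.598, -0.1414, 0.1952]
tool_rot: [2.134, 2.305, -0.0]
ft_force: [0.0, 0.2, 0.4]
grip_width: 0.996
grip_force: 0.0
```

```bash
python3 - <<'E'
import cv2
from h import *
a=ctrl.get_image("scene")[120:260,250:410,::-1];b=ctrl.get_image("top")[135:265,235:395,::-1]
a=cv2.resize(a,None,fx=2.2,fy=2.2,interpolation=cv2.INTER_CUBIC);b=cv2.resize(b,None,fx=2.8,fy=2.8,interpolation=cv2.INTER_CUBIC)
o=np.zeros((364,800,3),np.uint8);o[:a.shape[0],:a.shape[1]]=a;o[:,352:]=b[:,:448]
cv2.imwrite("pics/t3.png",o)
E
```

```text
(no output)
```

View pics/t3.png

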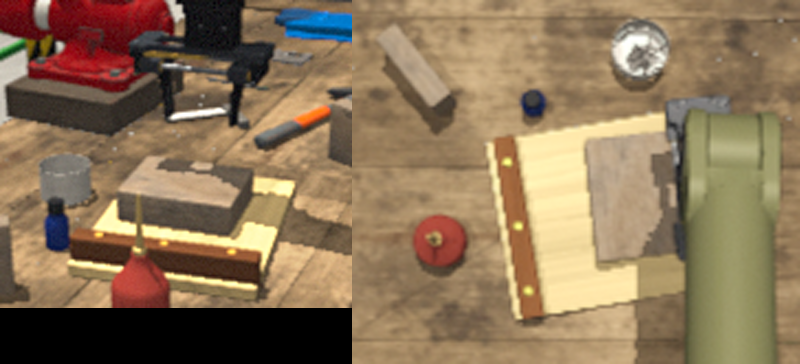

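The block lies flat, short of the stop; its front top edge runs (585,141)–(598,262) in the right-hand picture.

```bash
python3 - <<'E'
from h import *
p=[px2w((235+(u-352)/2.8-.4,135+v/2.8-.4),.063) for u,v in((585,141),(598,262))]
d=p[0]-p[1];print(p,np.linalg.norm(d),np.degrees(np.arctan2(d[1],d[0])))
x=np.array([-.1633,.9866]);o=np.array([.5714,-.039]);y=np.array([-x[1],x[0]])
for q in p: print((q-o)@x,(q-o)@y)
n=np.array([-d[1],d[0]])/np.linalg.norm(d);m=(p[0]+p[1])/2
print("rear centre",m-.13*n); s=ctrl.get_state()["position"][:2];print(((s-o)@x,(s-o)@y))
E
```

```text
[array([ 0.66128408, -0.00276633]), array([ 0.50425645, -0.01960565])] 0.15792795356936679 6.120887836926462
0.021070063906940033 -0.09459659074130498
0.030099007725289503 0.06307672726989928
rear centre [ 0.59663172 -0.14044488]
(np.float64(-0.10529440404706744), np.float64(-0.009528992519548585))
```

play_rows([
  [[-0.2, 0.04, 0, 0, 0, -0.02, 1], [-0.4, 0.08, 0, 0, 0, -0.04, 1], [-0.6, 0.12, 0, 0, 0, -0.058, 1], [-0.6, 0.12, 0, 0, 0, -0.058, 1]],
])

```text
time: 6.55
position: [0.6144, -0.2041, 0.1948]
tool_rot: [2.032, 2.395, -0.002]
ft_force: [-0.0, -0.6, -0.3]
grip_width: 1.002
grip_force: 0.0
```

play_rows([
  [[0, 0, 0.25, 0, 0, 0, 1], [0, 0, 0.5, 0, 0, 0, 1], [0, 0, 0.75, 0, 0, 0, 1], [0, 0, 0.94, 0, 0, 0, 1], [0, 0, 0.94, 0, 0, 0, 1]],
])

```text
time: 7.05
position: [0.6124, -0.1981, 0.0981]
tool_rot: [-2.022, -2.396, 0.003]
ft_force: [-0.5, 0.6, -0.2]
grip_width: 1.003
grip_force: 0.0
```

play_rows([
  [[0.1, 0, 0, 0, 0, 0, 1], [0.2, 0, 0, 0, 0, 0, 1], [0.3, 0, 0, 0, 0, 0, 1], [0.4, 0, 0, 0, 0, 0, 1], [0.48, 0, 0, 0, 0, 0, 1], [0.54, 0, 0, 0, 0, 0, 1], [0.6, 0, 0, 0, 0, 0, 1], [0.66, 0, 0, 0, 0, 0, 1]],
])

```text
time: 7.85
position: [0.604, -0.1364, 0.1019]
tool_rot: [2.026, 2.397, -0.002]
ft_force: [0.7, -5.1, 3.5]
grip_width: 1.001
grip_force: 2.6
```

play_rows([
  [[0.06, 0, 0, 0, 0, 0, 1], [0.12, 0, 0, 0, 0, 0, 1], [0.18, 0, 0, 0, 0, 0, 1], [0.24, 0, 0, 0, 0, 0, 1], [0.3, 0, 0, 0, 0, 0, 1], [0.36, 0, 0, 0, 0, 0, 1], [0.42, 0, 0, 0, 0, 0, 1], [0.48, 0, 0, 0, 0, 0, 1]],
])

```text
time: 8.65
position: [0.5957, -0.0893, 0.1019]
tool_rot: [2.027, 2.398, -0.002]
ft_force: [1.5, -5.0, 4.6]
grip_width: 0.998
grip_force: 2.7
```

play_rows([
  [[0.03, 0, 0, 0, 0, 0, 1], [0.06, 0, 0, 0, 0, 0, 1], [0.09, 0, 0, 0, 0, 0, 1], [0.12, 0, 0, 0, 0, 0, 1], [0.15, 0, 0, 0, 0, 0, 1]],
])

```text
time: 9.15
position: [0.5931, -0.0741, 0.1016]
tool_rot: [2.027, 2.398, -0.002]
ft_force: [0.7, -5.3, 2.9]
grip_width: 1.0
grip_force: 2.7
```

play_rows([
  [[0.02, 0, 0, 0, 0, 0, 1], [0.04, 0, 0, 0, 0, 0, 1], [0.06, 0, 0, 0, 0, 0, 1], [0.06, 0, 0, 0, 0, 0, 1]],
])

```text
time: 9.55
position: [0.592, -0.0676, 0.1015]
tool_rot: [2.027, 2.399, -0.001]
ft_force: [1.3, -5.6, 3.4]
grip_width: 0.999
grip_force: 2.4
```

play_rows([
  [[0.01, 0, 0, 0, 0, 0, 1], [0.02, 0, 0, 0, 0, 0, 1], [0.02, 0, 0, 0, 0, 0, 1]],
])

```text
time: 9.85
position: [0.5918, -0.0667, 0.1014]
tool_rot: [2.026, 2.398, -0.002]
ft_force: [0.9, -7.0, 3.4]
grip_width: 0.998
grip_force: 3.4
```

play_rows([
  [[0.01, 0, 0, 0, 0, 0, 1], [0.02, 0, 0, 0, 0, 0, 1], [0.02, 0, 0, 0, 0, 0, 1]],
])

```text
time: 10.15
position: [0.5918, -0.0665, 0.1014]
tool_rot: [2.025, 2.396, -0.004]
ft_force: [3.4, -9.6, 2.1]
grip_width: 0.999
grip_force: 5.0
```

play_rows([
  [[0.02, 0, 0, 0, 0, 0, 1], [0.04, 0, 0, 0, 0, 0, 1], [0.04, 0, 0, 0, 0, 0, 1], [0.04, 0, 0, 0, 0, 0, 1]],
])

```text
time: 10.55
position: [0.5918, -0.0662, 0.1016]
tool_rot: [2.024, 2.392, -0.008]
ft_force: [4.5, -15.9, 1.6]
grip_width: 1.0
grip_force: 8.2
```

play_rows([
  [[0.02, 0, 0, 0, 0, 0, 1], [0.04, 0, 0, 0, 0, 0, 1], [0.04, 0, 0, 0, 0, 0, 1], [0.04, 0, 0, 0, 0, 0, 1]],
])

```text
time: 10.95
position: [0.5916, -0.066, 0.1017]
tool_rot: [2.023, 2.388, -0.012]
ft_force: [5.0, -21.5, -0.2]
grip_width: 0.998
grip_force: 11.5
```

Firmly seated at about 21 N. Backing off and lifting clear.

play_rows([
  [[-0.1, 0, 0, 0, 0, 0, 1], [-0.25, 0, 0, 0, 0, 0, 1], [-0.45, 0, 0, 0, 0, 0, 1], [-0.7, 0, 0, 0, 0, 0, 1], [-0.7, 0, 0, 0, 0, 0, 1]],
])

```text
time: 11.45
position: [0.6011, -0.1275, 0.1002]
tool_rot: [-2.031, -2.395, 0.002]
ft_force: [-1.1, 0.1, -0.3]
grip_width: 1.0
grip_force: 0.0
```

play_rows([
  [[-0.3, 0, -0.3, 0, 0, 0, 1], [-0.6, 0, -0.6, 0, 0, 0, 1], [-1, 0, -1, 0, 0, 0, 1], [-1, 0, -1, 0, 0, 0, 1], [-1, 0, -1, 0, 0, 0, 1]],
])

```text
time: 11.95
position: [0.6189, -0.2229, 0.202]
tool_rot: [2.028, 2.399, 0.003]
ft_force: [-0.3, 0.7, -1.0]
grip_width: 1.001
grip_force: 0.0
```

```bash
python3 - <<'E'
import cv2
from h import *
cv2.imwrite("pics/t4.png",cv2.resize(ctrl.get_image("top")[135:265,235:395,::-1],None,fx=4.6,fy=4.6,interpolation=cv2.INTER_CUBIC))
E
```

```text
(no output)
```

View pics/t4.png

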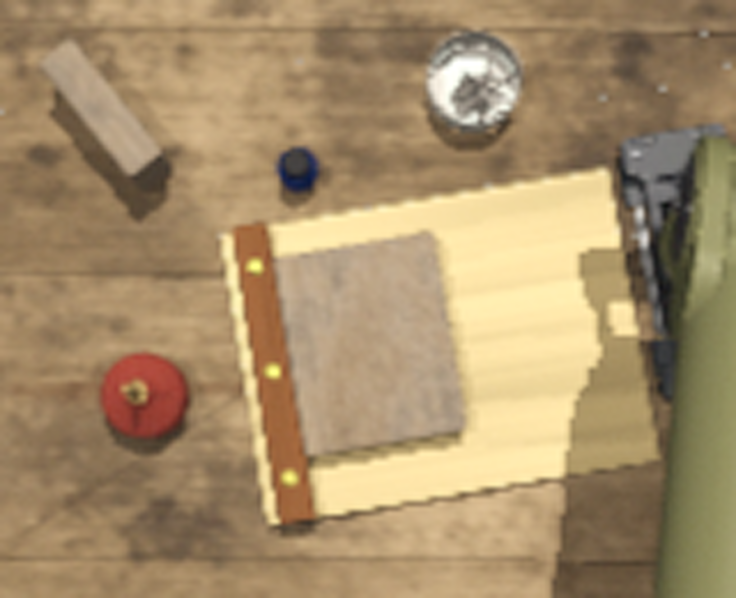

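The block lies flat with its front edge (275,258)–(308,458) along the stop's edge and no visible gap. The can, tin and bottle are where they were. Handing in.

```bash
python3 -c "
from bench import ctrl
print(ctrl.close_job())"
```

```text
the job is handed in; nothing more can be done
None
```

The block was tipped flat toward the stop and pushed tight against it; in the last picture it looks square within about 1.5°, the can, tin and bottle look unmoved, and the job was handed in at about 12 s, though the hand-in returned no verdict.

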